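Clamp an old volume in the copying cradle with its star wheel

TASK

Clamp the old bound volume in the copying cradle for photographing: turn the five-spoked star wheel clockwise by pushing its spokes round, one after another, until the sliding jaw has brought the volume square up against the end stop and holds it there firmly but gently, with one to two kilograms' squeeze (the binding is damaged at three). Then throw the lock lever fully over to its far side. Move the jaw and the volume only by means of the wheel, and leave the small things lying round the cradle where they are.

Things in the scene. Friction and masses are not known exactly. Their poses are not given: they have to be found in the camera images.
- cradle: Copying cradle fixed to the table: aluminium plate, 12 mm thick, x = +-105, y = -190 to +380 mm. Origin at table height straight under the star wheel's axis. Its y axis points along the jaw's travel, from the wheel to the end stop; z up. Along y: lock lever -152, wheel 0, guard 37 to 99, then jaw, volume, stop.
- guard (a point): Middle of the front edge of the grey guard over the gearing, at y = +37 mm of the cradle; the guard spans x = +-102, y = 37 to 99, roof top at z = 94 mm, closed at the sides. The wheel's rear part turns beneath it, so fingers can follow a spoke only where the cradle's y is below about +25 mm.
- wheel_hub (a point): Centre of the star wheel on its upright axis, mid-height of the spokes, 75 mm above the table; axes as the cradle's. Black hub of radius 19 mm, five level steel spokes 10 mm thick, 72 degrees apart, each with an 18 mm black ball at radius 82 mm. Below: a pedestal of radius 24 mm, 55 mm high, and a flat rack lower than z = 36 mm.
- wheel (a joint): Turn of the wheel in rad, 0 to 6.2, growing clockwise seen from above, which drives the jaw to the stop, 16 mm per rad. At reading q the spokes point at -q + k * 72 degrees, counter-clockwise from the cradle's x axis. Friction 0.25 N m; each N at the jaw adds 0.016 N m (16 N: 8.4 N pushed square at 60 mm radius, while turning). Self-locking, holding up to about 13 N at the jaw.
- jaw: Sliding jaw, an aluminium plate 150 mm wide (x) and about 60 mm high with a black rubber-faced pad towards the volume. Origin in the pad's face as it stands unloaded, at the foot (13 mm above the table); its y axis is the travel. The pad gives on springs, 8 N per mm, 6 mm at most. It is only to be driven by the wheel.
- volume: Old closed book with brown leather boards, loose on the cradle's bed, 160 (x) by 35 mm high; its width (y) is worn and uneven, some 115 to 120 mm; 0.3 to 0.6 kg; origin at the centre of its underside. It starts 10 to 42 mm short of the stop's bar, a little askew, slides ahead of the jaw once the pad meets it (a few N), then fetches up against the stop.
- stop: Fixed end stop: aluminium plate 160 mm wide, 50 mm high, at the cradle's far y end. Origin at the foot of its face towards the volume (y = +346 of the cradle). Before this face, on two adjusting screws, stands a black rubber-faced bar, 140 mm wide, against which the volume comes to bear; it is part of the stop, does not yield, and stands 10 to 24 mm proud, set differently each time.
- lock (a joint): Lock lever's angle in rad: 0 leaning to -x of the cradle (open), 1.0 thrown over to +x (locked, its stop). It turns about an axis along the cradle's y, 34 mm above the table, on a dark block 70 by 50 by 25 mm on the base plate at x = 0, y = -152 mm. Light friction (0.06 N m); stays where it is left.
- lock_tip (a point): Centre of the lock lever's black ball (26 mm), 70 mm from its pivot, on a steel rod 10 mm thick.
- lens_cap: Bystander: lens cap, a grey disc of 62 mm, 9 mm thick, lying just on the robot's side of the cradle. Origin at its underside.
- loupe: Bystander: steel cylinder of 38 mm, 38 mm tall, just beyond the cradle. Origin at its foot.
- brush: Bystander: dust brush 160 mm long lying just beyond the cradle. Origin near its middle.
- cork_block: Bystander: cork block 50 by 70 by 35 mm, on the robot's side of the cradle near the lever. Origin at its underside.
Mind the look-alikes: they are no part of the job. What is meant by the volume is not green, and is the larger of those in its own colour.

How it is judged:
By the outcome, as a careful person would: the job done as asked, in the order asked, and still so for the second after the job is handed in, with the robot touching nothing.
It also fails if it takes over 67 s, if anything falls off the work surface, if the arm or the gripper's body presses on something with over 40 N, if the wrist force passes 120 N, or if a joint passes its speed limit or range.

ROBOT

A 6-joint arm with a two-finger parallel gripper is mounted at the origin on the work surface. World frame = base frame: x ahead of the robot, y to its left, z up, the work surface at z = 0. Lengths are in mm, angles in rad, forces in N, time in s.
With the tool pointing down it reaches from about 300 to 775 mm from the base axis. Payload 14.6 kg.
Tool frame: the origin (TCP) lies at the very end of the fingers, on their centre line; the grasp point (between the pads) lies 19 mm behind it; z points along the fingers, y is the line along which they close (so a half turn about z gives the same grasp; the last joint's range is limited). The gripper opens to 85 mm and grips with 20 to 120 N. Pads are 22 mm wide; open, the fingers measure 114 mm over their backs; the gripper's body (76 mm by 85 mm) begins 54 mm behind the grasp point. The pads swing forward as they close: fully open they stand 13 mm farther back than shut.
Start: joints at [-1.401, 0.3, 1.521, -0, 1.321, -0.067], TCP at [129.02, -534.643, 231.281] pointing down, gripper open.
Joint ranges: [-3.03, 3.03], [-0.79, 2.21], [0.23, 2.52], [-1.04, 4.18], [0, 3.07], [-2.55, 2.55]. Speed limits (rad/s): [2.22, 2.22, 2.57, 3.14, 3.14, 3.14].

INTERFACE

Orientations are given as a unit quaternion [w, x, y, z].
In Python, from cell import robot, cams, workorder gives the robot as it stands.
- The arm moves only by the tool servo_tool, never from a script. Its argument "moves" is one flat list of numbers, 7 for each row, row after row: the shift along the tool's x, y, z each as a share of 250 mm, from -1 to 1, then the turn, a rotation vector about the tool's x, y, z each as a share of 360 degrees, from -1 to 1, then the opening, from 0 (shut) to 1 (fully open). In form: [x, y, z, ax, ay, az, gripper, x, y, z, ax, ay, az, gripper, ...]. A call has 1 to 12 rows; each row shifts and turns the commanded pose from where the row before left it, along the tool's axes as they then stand; what a row does not reach is not made up. A row lasts 1/10 s, in which the tool goes at most 50 mm and 8.59 degrees, less where a joint would pass 70% of its speed; a pose out of reach is approached as far as the arm can. A call with a number of a shift or a turn outside -1 to 1 is refused whole. A call with a gripper value outside its range is refused whole. The fingers move at their own pace and stop on an object; the grip force is fixed at half the most. Time passes only in rows, so rows that do not move let the fingers close. It gives the time, the measured TCP pose, the force, the opening and the grip force at its end, in the units of the state.
- robot.observe(): the state, without advancing time (a new reading comes with each control period).
- cams.capture(name): name is "scene" or "top" or "wrist"; returns the picture (480x640x3 uint8, blue, green, red); there is no depth.
- cams.calibration(name): a dict with "fx", "fy", "cx", "cy" (pixels), "k1" (the pictures are not rectified: a ray, as slopes to the right and down, at radius r is drawn at 1 + k1 r^2 times it, then the intrinsics apply), "extrinsics" (4x4, takes a point from camera to world coordinates). Camera axes: x right, y up, looking along -z (the intrinsics and any distortion apply to the point x, -y, -z); pixel columns grow to the right and rows downward; lengths in mm; the calibration is good to about 2 mm. A picture is of the moment at which its call begins: read the wrist's pose just before it. calibration takes no time and is no camera call; for the wrist camera it gives the pose at the moment of the call.
- workorder.close_job(): hands the job in; it is judged then, once.
The state is a dict: "t": time; "q": joint angles; "qd": joint speeds; "joint_efforts": joint torques, N m; "eef_pos": TCP position; "tcp_rot": TCP orientation; "contact_force": force on the tool from outside, world axes, zero at the start; "ft_torque": the same for the moment, N m; "finger_gap": finger opening in mm; "grasp_force": force on a finger pad.
Only numpy, scipy, OpenCV 4.12 (cv2) and the standard library are available. Lean on these libraries where they do the work, as an engineer would, in place of code of your own. Each camera call takes 0.05 s, during which the arm holds its last target. There are 200 camera calls.

## Working session

There is one attempt and no reset: what is moved stays moved. The work goes in short steps, Python scripts to look and compute and a tool call to move; the robot and the scene stay as the last step left them, time stands still between calls to the robot, and variables do not carry over. Pictures are saved under pics/ and viewed, at most 10 in all, crops included, and the job is handed in when it is done.

Besides the shell and the picture viewer there is one more tool, called after "Request:" as a command line: name --argument value ..., lists and objects as JSON in quotes. servo_tool: Moves the arm, as the interface text tells. Its arguments: {"type":"object","properties":{"moves":{"type":"array","items":{"type":"number","minimum":-1,"maximum":1}}},"required":["moves"]}

```bash
ls; mkdir -p pics; python3 - <<'E'
from cell import robot,cams,workorder
import cv2
s=robot.observe();print(s)
a=cams.capture("scene");b=cams.capture("top")
cv2.imwrite("pics/s0.png",a);cv2.imwrite("pics/t0.png",b)
for n in("scene","top"):print(cams.calibration(n))
E
```

```text
pics
{'t': 0.0, 'q': array([-1.40058408e+00,  3.00476928e-01,  1.52158505e+00,  3.05767655e-05,
        1.32068949e+00, -6.65985569e-02]), 'qd': array([ 0.00127498,  0.00026224,  0.00126167, -0.00024675, -0.00026626,
       -0.00074218]), 'joint_efforts': array([ 2.50928097e-04, -5.43502307e+01, -3.61790013e+01, -6.31621970e-05,
        4.05950064e-03,  1.13531712e-05]), 'eef_pos': array([ 128.99763976, -534.42000727,  230.71643521]), 'tcp_rot': array([-5.79396351e-04,  9.92998548e-01,  1.18125137e-01, -1.52131765e-05]), 'contact_force': array([-0.41040799,  0.58020798, -0.12966855]), 'ft_torque': array([ 0.06720118, -0.01405587, -0.02084485]), 'grasp_force': 0.0, 'finger_gap': 85.45636563194468}
{'fx': 472.9439760914908, 'fy': 472.9439760914908, 'cx': 324.59268656147526, 'cy': 234.44358236239916, 'k1': -0.07194748685081997, 'extrinsics': array([[ 1.88419887e-01, -6.09168715e-01,  7.70332021e-01,
         1.27849830e+03],
       [ 9.82072216e-01,  1.21396674e-01, -1.44211687e-01,
        -2.39875555e+01],
       [-5.66649745e-03,  7.83694025e-01,  6.21121217e-01,
         6.77383541e+02],
       [ 0.00000000e+00,  0.00000000e+00,  0.00000000e+00,
         1.00000000e+00]])}
{'fx': 435.52274288737317, 'fy': 435.52274288737317, 'cx': 324.4963429182951, 'cy': 239.68327483023157, 'k1': -0.015161867778602778, 'extrinsics': array([[ 1.87099026e-02,  9.97540413e-01, -6.75504617e-02,
         4.70483699e+02],
       [-9.99824465e-01,  1.87340194e-02, -2.76488856e-04,
         1.11642891e+02],
       [ 9.89682853e-04,  6.75437773e-02,  9.97715821e-01,
         1.11766306e+03],
       [ 0.00000000e+00,  0.00000000e+00,  0.00000000e+00,
         1.00000000e+00]])}
```

View pics/s0.png

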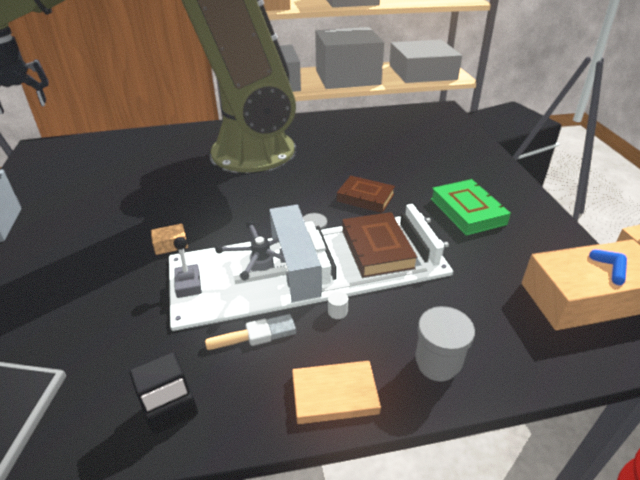

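View pics/t0.png

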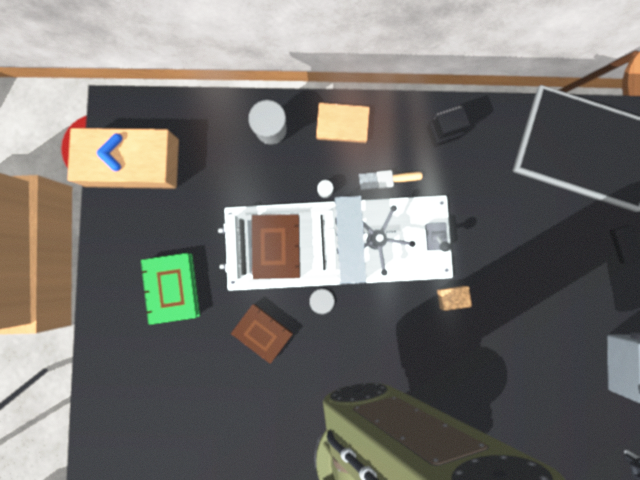

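The top view shows the cradle along world +y: plate corners about (225,208), (447,197), (453,277), (229,291), with the hub near (378,239), the lever block (437,235) and the volume (275,246). Next I'll measure these.

```bash
cat > h.py <<'E'
import numpy as np, cv2
def ray(c,uv):
    uv=np.atleast_2d(np.asarray(uv,float))
    d=(uv-[c['cx'],c['cy']])/[c['fx'],c['fy']]
    p=d.copy()
    for _ in range(20): p=d/(1+c['k1']*(p**2).sum(1,keepdims=True))
    E=c['extrinsics']; v=np.c_[p[:,0],-p[:,1],-np.ones(len(p))]@E[:3,:3].T
    return E[:3,3],v
def plane(c,uv,z):
    o,v=ray(c,uv); return o+v*((z-o[2])/v[:,2])[:,None]
def cross(rays):
    A=np.zeros((3,3));b=np.zeros(3)
    for o,v in rays:
        v=v.ravel()/np.linalg.norm(v);P=np.eye(3)-np.outer(v,v);A+=P;b+=P@o
    return np.linalg.solve(A,b)
E
python3 - <<'E'
from h import *
from cell import cams
b=cv2.imread("pics/t0.png");c=cams.calibration("top")
g=b[...,:].min(2); m=(g>150).astype(np.uint8)
m[:190]=0;m[300:]=0;m[:,:215]=0;m[:,465:]=0
m=cv2.morphologyEx(m,cv2.MORPH_OPEN,np.ones((3,3)))
n,l,st,_=cv2.connectedComponentsWithStats(m);print(st[st[:,4]>60])
big=np.where(st[1:,4]>300)[0]+1
pts=np.column_stack(np.where(np.isin(l,big)))[:,::-1]
box=cv2.minAreaRect(pts.astype(np.float32));P=cv2.boxPoints(box);print(P)
print(plane(c,P,12).round(1))
cv2.imwrite("pics/t1.png",cv2.resize(b[190:300,215:475],None,fx=3,fy=3,interpolation=cv2.INTER_CUBIC))
a=cv2.imread("pics/s0.png");cv2.imwrite("pics/s1.png",cv2.resize(a[200:335,150:460],None,fx=2.5,fy=2.5,interpolation=cv2.INTER_CUBIC))
E
```

```text
[[     0      0    640    480 292048]
 [   318    190     14      8     87]
 [   218    195    235     96  14780]
 [   310    290     23     10    190]]
[[216.42767 203.69846]
 [447.88    190.84   ]
 [452.72308 278.01538]
 [221.27075 290.87384]]
[[ 632.5  390.4   12. ]
 [ 677.  -202.5   12. ]
 [ 454.1 -214.7   12. ]
 [ 410.8  370.3   12. ]]
```

View pics/t1.png

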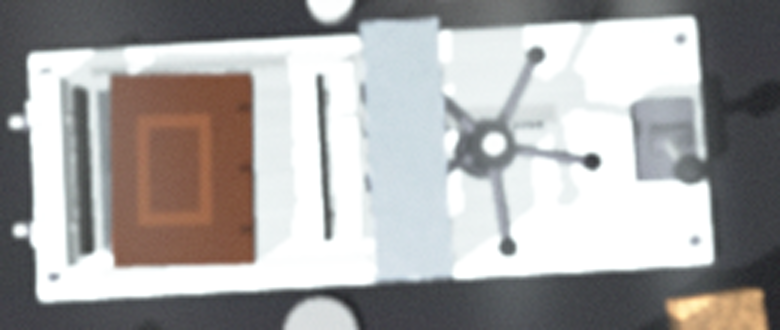

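View pics/s1.png

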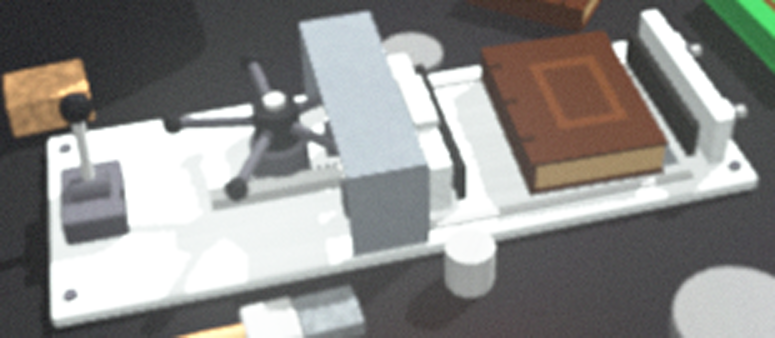

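The enlarged views show three free balls, at crop (536,55), (592,161) and (508,246), with the hub at (494,144). The lever ball is at crop (690,168) in the top view and (76,107) in the scene view. The jaw pad is at crop x≈323, the book at 110–254, and the bar near 85.

```bash
python3 - <<'E'
from h import *
from cell import cams
T=cams.calibration("top");S=cams.calibration("scene")
t=lambda p:(np.array(p,float)+.5)/3-.5+[215,190]
s=lambda p:(np.array(p,float)+.5)/2.5-.5+[150,200]
P=plane(T,t([(28,53),(697,16),(714,262),(40,301)]),12);print("corners",P.round(1))
Q=plane(S,s([(53,322),(48,140),(755,182)]),12);print("scene corners 1,2(sc)",Q.round(1))
# fit pose: cradle pts
C=np.array([(105,380),(105,-190),(-105,-190),(-105,380)],float)
W=P[:,:2];cm,wm=C.mean(0),W.mean(0);U,_,V=np.linalg.svd((C-cm).T@(W-wm));R=(U@V).T
o=wm-R@cm;yaw=np.arctan2(R[1,0],R[0,0]);print("origin",o,"yaw deg",np.degrees(yaw),"res",(W-(C@R.T+o)).round(1))
np.savez("cr.npz",R=R,o=o)
loc=lambda p:(np.asarray(p)[...,:2]-o)@R
print("tape scale",np.linalg.norm(W[0]-W[1]),np.linalg.norm(W[1]-W[2]))
tb=t([(536,55),(592,161),(508,246)]);sb=s([(236,188),(172,124),(254,70)])
hub=cross([ray(T,t((494,144))),ray(S,s((275,99)))]);print("hubtop",hub,loc(hub))
for a,b in zip(tb,sb):
    p=cross([ray(T,a),ray(S,b)]);print("ball",p.round(1),loc(p).round(1),np.degrees(np.arctan2(*loc(p)[::-1])))
p=cross([ray(T,t((690,168))),ray(S,s((76,107)))]);print("lock ball",p.round(1),loc(p).round(1))
for nm,q,z in[("book",[(112,74),(252,74),(253,264),(114,266)],47),("jawpad",[(319,75),(325,75),(327,238),(332,238)],70),("bar",[(73,87),(88,90),(82,254),(94,250)],55),("guard front",[(438,18),(453,278)],94)]:
    print(nm,loc(plane(T,t(q),z)).round(1).tolist())
E
```

```text
corners [[ 623.5  370.6   12. ]
 [ 666.2 -200.3   12. ]
 [ 456.7 -214.6   12. ]
 [ 413.4  353.3   12. ]]
scene corners 1,2(sc) [[ 670.5 -197.7   12. ]
 [ 460.2 -214.2   12. ]
 [ 628.6  363.8   12. ]]
origin [547.07404315 -17.44683628] yaw deg 4.317807307121925 res [[ 0.3  1.3]
 [ 0.1 -1.3]
 [-0.   0.2]
 [-0.4 -0.2]]
tape scale 572.4866279668041 209.9849062699941
hubtop [546.89728242 -16.79996927  95.45359453] [-0.1275573   0.65833914]
ball [620.8 -53.2  74.7] [ 70.8 -41.2] -30.170868265452327
ball [536.3 -98.9  74.4] [-16.9 -80.4] -101.87995483384756
ball [467.3 -31.7  66.3] [-80.7  -8.2] -174.22270214144106
lock ball [ 530.7 -170.2   98.8] [ -27.8 -151.1]
book [[78.6, 304.9], [72.0, 189.6], [-83.9, 197.0], [-79.2, 310.4]]
jawpad [[65.2, 134.5], [64.9, 129.6], [-66.2, 135.4], [-66.4, 131.4]]
bar [[68.6, 336.0], [65.4, 323.8], [-67.9, 334.6], [-65.2, 324.7]]
guard front [[102.1, 37.9], [-102.9, 39.0]]
```

```bash
cat >> h.py <<'E'
d=np.load("cr.npz");CR,CO=d["R"],d["o"];YAW=np.degrees(np.arctan2(CR[1,0],CR[0,0]))
def state():
    from cell import robot
    from scipy.spatial.transform import Rotation as Rn
    s=robot.observe();w,x,y,z=s['tcp_rot'];M=Rn.from_quat([x,y,z,w]).as_matrix()
    l=(s['eef_pos'][:2]-CO)@CR
    hd=np.degrees(np.arctan2(M[1,0],M[0,0]))
    # pushing spoke angle implied: tool frame pos rel hub
    print("t %.2f"%s['t'],"loc",l.round(2),"z %.1f"%s['eef_pos'][2],"head %.2f"%hd,"q",s['q'].round(2),"F tool",(M.T@s['contact_force']).round(2),"tilt",M[:2,2].round(4),"gap %.1f"%s['finger_gap'])
    r=np.hypot(*l);print("   r %.1f ang %.2f implied spoke(16 off) %.2f"%(r,np.degrees(np.arctan2(l[1],l[0])),np.degrees(np.arctan2(l[1],l[0])-np.arcsin(16/r))))
    return s,M,l,hd
def spoke(th,back,rad):  # cradle-local TCP for spoke angle th (deg)
    a=np.radians(th);return rad*np.array([np.cos(a),np.sin(a)])+back*np.array([-np.sin(a),np.cos(a)])
def to(lx,z=None,M=None,s=None):
    w=np.r_[CR@lx+CO,s['eef_pos'][2] if z is None else z]
    return (M.T@(w-s['eef_pos']))/250
E
python3 - <<'E'
from h import *
s,M,l,hd=state()
p=spoke(-30.2,26,52);print("goal",p,"delta units",to(p,200,M,s).round(4),"turn share",-((-30.2+90+YAW)-hd)/360)
E
```

```text
t 0.10 loc [-455.82 -484.06] z 230.8 head 13.57 q [-1.4   0.3   1.52  0.    1.32 -0.07] F tool [-0.25 -0.12  0.28] tilt [-0.0002  0.001 ] gap 85.3
   r 664.9 ang -133.28 implied spoke(16 off) -134.66
goal [58.02080831 -3.68589237] delta units [ 2.3375 -1.5661  0.1249] turn share -0.14042164735826812
```

Request:
servo_tool --moves '[0.13,-0.087,0.007,0,0,0,0,0.13,-0.087,0.007,0,0,0,0,0.13,-0.087,0.007,0,0,0,0,0.13,-0.087,0.007,0,0,0,0,0.13,-0.087,0.007,0,0,0,0,0.13,-0.087,0.007,0,0,0,0,0.13,-0.087,0.007,0,0,0,0,0.13,-0.087,0.007,0,0,0,0,0.13,-0.087,0.007,0,0,0,0,0.13,-0.087,0.007,0,0,0,0,0.13,-0.087,0.007,0,0,0,0,0.13,-0.087,0.007,0,0,0,0]'

```text
t: 1.3
eef_pos: [447.7, -188.0, 210.1]
tcp_rot: [-0.0, 0.993, 0.118, -0.0]
contact_force: [0.9, -0.5, 0.0]
finger_gap: 0.1
grasp_force: 0.0
```

Request:
servo_tool --moves '[0.13,-0.087,0.007,0,0,0,0,0.13,-0.087,0.007,0,0,0,0,0.13,-0.087,0.007,0,0,0,0,0.13,-0.087,0.007,0,0,0,0,0.13,-0.087,0.007,0,0,0,0,0.13,-0.087,0.007,0,0,0,0,0,0,0,0,0,-0.023,0,0,0,0,0,0,-0.023,0,0,0,0,0,0,-0.023,0,0,0,0,0,0,-0.023,0,0,0,0,0,0,-0.023,0,0,0,0,0,0,-0.023,0]'

```text
t: 2.5
eef_pos: [605.7, -16.8, 199.3]
tcp_rot: [-0.0, 0.85, 0.527, -0.0]
contact_force: [-0.3, 1.0, -0.2]
finger_gap: 0.0
grasp_force: 0.0
```

```bash
cat > st.py <<'E'
import sys
from h import *
s,M,l,hd=state()
if len(sys.argv)>1:
    th,back,rad,z=map(float,sys.argv[1:5])
    print("units",to(spoke(th,back,rad),z,M,s).round(4),"turn",round(-(th+90+YAW-hd)/360,4))
E
python3 st.py -30.2 26 52 60
```

```text
t 2.50 loc [58.51 -3.8 ] z 199.3 head 63.59 q [-0.09  0.45  1.39 -0.    1.3   0.37] F tool [ 0.78 -0.76  0.15] tilt [-0.0008  0.0001] gap 0.0
   r 58.6 ang -3.71 implied spoke(16 off) -19.55
units [-5.000e-04 -1.500e-03  5.574e-01] turn -0.0015
```

Request:
servo_tool --moves '[0,-0.001,0.14,0,0,0,0,0,0,0.14,0,0,0,0,0,0,0.14,0,0,0,0,0,0,0.137,0,0,0,0,0,0,0,0,0,0,0,-0.02,0,0,0,0,0,0,-0.016,0,0,0,0,0,0,-0.0212,0.0054,0,0,0,0.016,0,-0.0212,0.0054,0,0,0,0.016,0,-0.0212,0.0054,0,0,0,0.016,0,-0.0212,0.0054,0,0,0,0.016,0]'

```text
t: 3.6
eef_pos: [594.8, -45.4, 62.7]
tcp_rot: [0.001, 0.94, 0.342, 0.002]
contact_force: [3.4, 2.4, -2.7]
finger_gap: 0.3
grasp_force: 2.4
```

```bash
python3 st.py -53.2 16 52 60
```

```text
t 3.60 loc [ 45.53 -31.45] z 62.7 head 39.97 q [-0.14  0.58  1.54  0.    1.02  0.74] F tool [4.14 0.3  2.72] tilt [ 0.0042 -0.0001] gap 0.3
   r 55.3 ang -34.63 implied spoke(16 off) -51.44
units [-0.0065 -0.0017  0.0108] turn -0.0032
```

Request:
servo_tool --moves '[-0.0212,0.0054,0.002,0,0,0.016,0,-0.0212,0.0054,0.002,0,0,0.016,0,-0.0212,0.0054,0.002,0,0,0.016,0,-0.0212,0.0054,0,0,0,0.016,0,-0.0212,0.0054,0,0,0,0.016,0,-0.0212,0.0054,0,0,0,0.016,0,-0.0212,0.0054,0,0,0,0.016,0,-0.0212,0.0054,0,0,0,0.016,0,-0.0212,0.0054,0,0,0,0.016,0,-0.0212,0.0054,0,0,0,0.016,0,-0.0212,0.0054,0,0,0,0.016,0,-0.0212,0.0054,0,0,0,0.016,0]'

```text
t: 4.8
eef_pos: [538.3, -70.1, 61.8]
tcp_rot: [0.0, 0.968, -0.252, 0.003]
contact_force: [3.6, -4.2, 2.7]
finger_gap: -0.1
grasp_force: 2.5
```

```bash
python3 st.py -122.3 16 52 60
```

```text
t 4.80 loc [-12.71 -51.88] z 61.8 head -29.17 q [-0.2   0.48  1.7  -0.    0.95  1.88] F tool [ 5.17  1.91 -2.7 ] tilt [ 0.0058 -0.0018] gap -0.1
   r 53.4 ang -103.76 implied spoke(16 off) -121.19
units [-0.0039  0.0055  0.0073] turn -0.0033
```

Request:
servo_tool --moves '[-0.0212,0.007,0,0,0,0.016,0,-0.0212,0.007,0,0,0,0.016,0,-0.0212,0.0065,0,0,0,0.016,0,-0.0212,0.006,0,0,0,0.016,0,0,0,0,0,0,0,0,0.04,0,0,0,0,0,0,0,0,-0.13,0,0,0,0,0,0,-0.13,0,0,0,0]'

```text
t: 5.6
eef_pos: [522.3, -70.0, 124.7]
tcp_rot: [0.0, 0.899, -0.437, -0.001]
contact_force: [0.3, -0.2, 0.4]
finger_gap: 0.1
grasp_force: 0.0
```

```bash
cat > whl.py <<'E'
import sys
from h import *
from cell import cams
T=cams.calibration("top");b=cams.capture("top");cv2.imwrite(sys.argv[1],b)
cr=b[190:300,215:475];cv2.imwrite(sys.argv[1][:-4]+"c.png",cv2.resize(cr,None,fx=3,fy=3,interpolation=cv2.INTER_CUBIC))
dk=(b.max(2)<95).astype(np.uint8);n,l,st,ce=cv2.connectedComponentsWithStats(dk)
dk=cv2.morphologyEx(dk,cv2.MORPH_OPEN,np.ones((2,2)))
n,l,st,ce=cv2.connectedComponentsWithStats(dk)
for i in range(1,n):
    if st[i,4]<400:
        p=((plane(T,ce[i],75)[0,:2]-CO)@CR)
        if 60<np.hypot(*p)<100: print("dark",st[i,4],p.round(1),"ang %.1f"%np.degrees(np.arctan2(p[1],p[0])))
# book edges & pad along cradle y
br=((b[...,2].astype(int)-b[...,0]>40)&(b[...,1]<110)).astype(np.uint8);br[:190]=0;br[300:]=0;br[:,:215]=0;br[:,345:]=0
n,l,st,ce=cv2.connectedComponentsWithStats(br);i=1+np.argmax(st[1:,4]);v,u=np.where(l==i)
box=cv2.minAreaRect(np.c_[u,v].astype(np.float32));print("book",((plane(T,cv2.boxPoints(box),47)[:,:2]-CO)@CR).round(1).tolist())
E
python3 st.py -73 22 52 120; python3 whl.py pics/t2.png
```

```text
t 5.60 loc [-28.62 -50.54] z 124.7 head -51.82 q [-0.2   0.36  1.7   0.    1.08  2.27] F tool [ 0.39 -0.12 -0.42] tilt [-0.0018  0.0004] gap 0.1
   r 58.1 ang -119.52 implied spoke(16 off) -135.51
units [ 0.1205 -0.2316  0.0184] turn -0.2032
dark 12 [ 35.2 -91.9] ang -69.0
book [[76.8, 302.5], [70.5, 191.3], [-82.2, 199.3], [-76.0, 309.4]]
```

View pics/t2c.png

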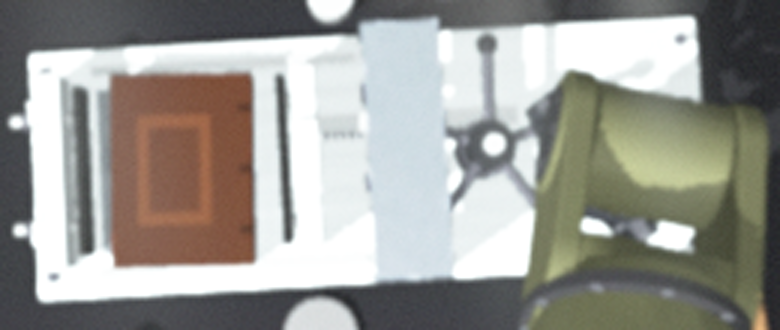

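Free spoke ball now at crop (487,43), i.e. pointing nearly along +x. The jaw pad moved to crop x≈284 (~33 mm of travel) and the book is untouched.

```bash
python3 - <<'E'
from h import *
from cell import cams
T=cams.calibration("top");t=lambda p:(np.array(p,float)+.5)/3-.5+[215,190]
p=(plane(T,t([(487,43)]),75)[0,:2]-CO)@CR;th=np.degrees(np.arctan2(p[1],p[0]));print(p,th)
E
python3 st.py 0 20 52 120
```

```text
[82.79111984 -1.96565761] -1.360082223402006
t 5.65 loc [-26.37 -51.05] z 130.6 head -51.81 q [-0.2   0.36  1.69  0.    1.08  2.27] F tool [ 1.16 -1.09 -5.68] tilt [ 0.0063 -0.0013] gap 0.1
   r 57.5 ang -117.32 implied spoke(16 off) -133.49
units [-0.0615 -0.4185  0.0437] turn -0.4059
```

Request:
servo_tool --moves '[-0.02,-0.14,0,0,0,-0.0225,0,0,0,0,0,0,-0.0225,0,0,0,0,0,0,-0.0225,0,0,0,0,0,0,-0.0225,0,0,0,0,0,0,-0.0225,0,0,0,0,0,0,-0.0225,0,0,0,0,0,0,-0.0225,0,0,0,0,0,0,-0.0225,0,0,0,0,0,0,-0.0225,0,0,0,0,0,0,-0.0225,0,0,0,0,0,0,-0.0225,0,0,0,0,0,0,-0.0225,0]'

```text
t: 6.85
eef_pos: [547.2, -44.4, 124.3]
tcp_rot: [0.0, 0.921, 0.388, 0.0]
contact_force: [-0.9, -0.1, -0.1]
finger_gap: 0.2
grasp_force: 0.0
```

Request:
servo_tool --moves '[0,0,0,0,0,-0.0225,0,0,0,0,0,0,-0.0225,0,0,0,0,0,0,-0.0225,0,0,0,0,0,0,-0.0225,0,0,0,0,0,0,-0.0225,0,0,0,0,0,0,-0.0225,0]'

```text
t: 7.45
eef_pos: [547.2, -44.4, 124.3]
tcp_rot: [0.0, 0.68, 0.733, 0.0]
contact_force: [-0.4, -0.4, 0.1]
finger_gap: 0.0
grasp_force: 0.0
```

```bash
python3 st.py -1.4 20 52 61
```

```text
t 7.45 loc [ -1.86 -26.87] z 124.3 head 94.32 q [-0.15  0.41  1.64  0.    1.09 -0.22] F tool [-0.33 -0.47 -0.08] tilt [0.0002 0.    ] gap 0.0
   r 26.9 ang -93.96 implied spoke(16 off) -130.40
units [0.1823 0.2173 0.2531] turn 0.0039
```

Request:
servo_tool --moves '[0.061,0.072,0,0,0,0.004,0,0.061,0.072,0,0,0,0,0,0.061,0.072,0,0,0,0,0,0,0,0,0,0,0,0,0,0,0.09,0,0,0,0,0,0,0.09,0,0,0,0,0,0,0.073,0,0,0,0,0,0,0,0,0,0,0]'

```text
t: 8.25
eef_pos: [597.1, 3.9, 58.5]
tcp_rot: [-0.002, 0.692, 0.722, -0.001]
contact_force: [-0.7, 0.0, -0.5]
finger_gap: -0.3
grasp_force: 0.0
```

```bash
python3 st.py -1.4 20 52 61
```

```text
t 8.25 loc [51.53 17.5 ] z 58.5 head 92.47 q [-0.05  0.59  1.53 -0.    1.02 -0.1 ] F tool [ 0.04 -0.71  0.54] tilt [-0.0043  0.0002] gap -0.3
   r 54.4 ang 18.76 implied spoke(16 off) 1.66
units [ 0.005   0.0036 -0.01  ] turn -0.0012
```

Request:
servo_tool --moves '[-0.031,0.007,0,0,0,0.015,0,-0.0212,0.006,0,0,0,0.016,0,-0.0212,0.0057,0,0,0,0.016,0,-0.0212,0.0057,0,0,0,0.016,0,-0.0212,0.0054,0,0,0,0.016,0,-0.0212,0.0054,0,0,0,0.016,0,-0.0212,0.0054,0,0,0,0.016,0,-0.0212,0.0054,0,0,0,0.016,0,-0.0212,0.0054,0,0,0,0.016,0,-0.0212,0.0054,0,0,0,0.016,0,-0.0212,0.0054,0,0,0,0.016,0,-0.0212,0.0054,0,0,0,0.016,0]'

```text
t: 9.45
eef_pos: [584.1, -57.8, 62.0]
tcp_rot: [-0.0, 0.979, 0.203, 0.001]
contact_force: [2.2, 5.4, -1.6]
finger_gap: -0.2
grasp_force: 2.3
```

```bash
python3 st.py -70 16 52 60
```

```text
t 9.45 loc [ 33.88 -43.03] z 62.0 head 23.47 q [-0.16  0.57  1.56  0.    1.01  1.  ] F tool [ 4.16 -4.13  1.59] tilt [0.0018 0.0006] gap -0.2
   r 54.8 ang -51.79 implied spoke(16 off) -68.77
units [-0.0045 -0.      0.0081] turn -0.0023
```

Request:
servo_tool --moves '[-0.0212,0.0054,0,0,0,0.016,0,-0.0212,0.0054,0,0,0,0.016,0,-0.0212,0.0054,0,0,0,0.016,0,-0.0212,0.0054,0,0,0,0.016,0,-0.0212,0.0054,0,0,0,0.016,0,-0.0212,0.006,0,0,0,0.016,0,-0.0212,0.006,0,0,0,0.016,0,-0.0212,0.006,0,0,0,0.016,0,-0.0212,0.006,0,0,0,0.016,0,-0.0212,0.006,0,0,0,0.016,0]'

```text
t: 10.45
eef_pos: [533.1, -69.9, 62.4]
tcp_rot: [-0.0, 0.956, -0.294, 0.002]
contact_force: [6.4, 0.5, -2.2]
finger_gap: 0.3
grasp_force: 2.6
```

```bash
python3 st.py -127.6 16 52 60;python3 whl.py pics/t3.png;python3 st.py
```

```text
t 10.45 loc [-17.84 -51.22] z 62.4 head -34.14 q [-0.2   0.47  1.71  0.    0.95  1.97] F tool [ 5.04 -3.99  2.24] tilt [ 0.0037 -0.0005] gap 0.3
   r 54.2 ang -109.20 implied spoke(16 off) -126.36
units [-0.0045  0.0022  0.0095] turn -0.0024
dark 6 [ 42.2 -75.4] ang -60.8
dark 19 [-80.  25.] ang 162.7
book [[71.6, 318.9], [70.4, 206.2], [-82.3, 207.2], [-81.1, 318.8]]
t 10.50 loc [-18.49 -51.02] z 62.3 head -34.49 q [-0.2   0.47  1.71  0.    0.95  1.97] F tool [ 3.31 -2.12 -0.29] tilt [ 0.0029 -0.0005] gap 0.5
   r 54.3 ang -109.92 implied spoke(16 off) -127.07
```

View pics/t3c.png

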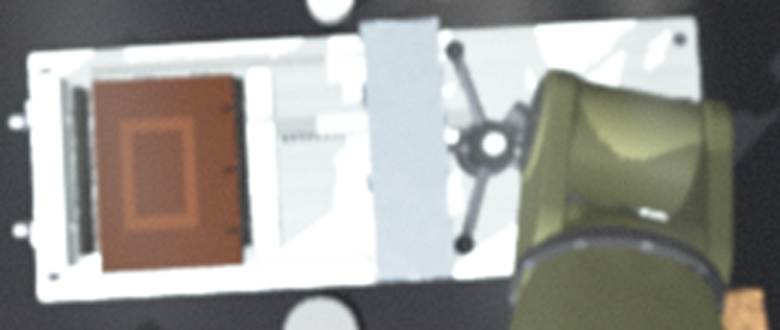

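Book is now square, pushed by the pad (crop x≈243), its leading edge at crop 94–102, with the bar face near 90: about 4–5 mm to go. I'll finish on this spoke in finer steps.

Request:
servo_tool --moves '[-0.0212,0.006,0,0,0,0.016,0,-0.0053,0.0016,0,0,0,0.004,0,-0.0053,0.0016,0,0,0,0.004,0]'

```text
t: 10.8
eef_pos: [525.4, -67.1, 62.1]
tcp_rot: [-0.0, 0.932, -0.362, 0.001]
contact_force: [4.0, -2.7, 2.2]
finger_gap: 0.3
grasp_force: 2.6
```

```bash
python3 st.py -136.3 16 52 60
```

```text
t 10.80 loc [-25.38 -47.87] z 62.1 head -42.45 q [-0.2   0.46  1.73 -0.    0.94  2.12] F tool [ 4.78 -0.66 -2.23] tilt [ 0.0028 -0.0009] gap 0.3
   r 54.2 ang -117.93 implied spoke(16 off) -135.10
units [-0.0043  0.0024  0.0086] turn -0.0013
```

Request:
servo_tool --moves '[-0.0053,0.0016,0,0,0,0.004,0,-0.0053,0.0016,0,0,0,0.004,0]'

```text
t: 11.0
eef_pos: [523.0, -65.9, 62.1]
tcp_rot: [-0.0, 0.923, -0.385, 0.001]
contact_force: [4.5, -3.1, 3.3]
finger_gap: -0.2
grasp_force: 2.6
```

```bash
python3 st.py -139.2 16 52 60
```

```text
t 11.00 loc [-27.7  -46.54] z 62.1 head -45.31 q [-0.19  0.45  1.74 -0.    0.94  2.17] F tool [ 5.38 -1.01 -3.25] tilt [ 0.0028 -0.001 ] gap -0.2
   r 54.2 ang -120.76 implied spoke(16 off) -137.94
units [-0.0045  0.0025  0.0086] turn -0.0012
```

Request:
servo_tool --moves '[-0.0053,0.0018,0,0,0,0.004,0]'

```text
t: 11.1
eef_pos: [521.7, -65.3, 62.1]
tcp_rot: [-0.0, 0.918, -0.397, 0.001]
contact_force: [4.2, -3.1, 2.1]
finger_gap: 0.2
grasp_force: 2.6
```

Request:
servo_tool --moves '[-0.0053,0.0018,0,0,0,0.004,0]'

```text
t: 11.2
eef_pos: [520.5, -64.6, 62.1]
tcp_rot: [-0.0, 0.913, -0.408, 0.001]
contact_force: [4.5, -3.4, 3.1]
finger_gap: 0.2
grasp_force: 2.6
```

```bash
python3 st.py; python3 whl.py pics/t4.png
```

```text
t 11.20 loc [-30.07 -45.03] z 62.1 head -48.20 q [-0.19  0.45  1.75 -0.    0.94  2.22] F tool [ 5.53 -1.06 -3.09] tilt [ 0.0028 -0.0009] gap 0.2
   r 54.1 ang -123.73 implied spoke(16 off) -140.92
dark 27 [ 26.8 -75. ] ang -70.4
dark 4 [-63.8 -53.6] ang -140.0
book [[71.5, 326.8], [70.7, 210.4], [-82.0, 210.7], [-81.2, 325.9]]
```

Request:
servo_tool --moves '[-0.0053,0.0018,0,0,0,0.004,0]'

```text
t: 11.35
eef_pos: [519.2, -63.9, 62.0]
tcp_rot: [-0.0, 0.908, -0.42, 0.001]
contact_force: [4.3, -3.2, 3.5]
finger_gap: -0.3
grasp_force: 2.6
```

Request:
servo_tool --moves '[-0.0053,0.0018,0,0,0,0.004,0]'

```text
t: 11.45
eef_pos: [518.0, -63.1, 62.1]
tcp_rot: [-0.0, 0.902, -0.431, 0.001]
contact_force: [4.8, -3.8, 3.6]
finger_gap: -0.2
grasp_force: 2.6
```

Request:
servo_tool --moves '[-0.0053,0.0018,0,0,0,0.004,0]'

```text
t: 11.55
eef_pos: [516.8, -62.3, 62.0]
tcp_rot: [-0.0, 0.897, -0.443, 0.001]
contact_force: [4.8, -3.2, 4.5]
finger_gap: 0.3
grasp_force: 2.6
```

```bash
python3 st.py
```

```text
t 11.55 loc [-33.52 -42.5 ] z 62.0 head -52.53 q [-0.19  0.44  1.76 -0.    0.94  2.3 ] F tool [ 5.48 -1.83 -4.45] tilt [ 0.0027 -0.0008] gap 0.3
   r 54.1 ang -128.27 implied spoke(16 off) -145.46
```

Request:
servo_tool --moves '[0.04,0,0,0,0,0,0,0,0,-0.13,0,0,0,0,0,0,-0.13,0,0,0,0,0,0,0,0,0,-0.0222,0,0,0,0,0,0,-0.0222,0,0,0,0,0,0,-0.0222,0,0,0,0,0,0,-0.0222,0,0,0,0,0,0,-0.0222,0,0,0,0,0,0,-0.0222,0,0,0,0,0,0,-0.0222,0,0,0,0,0,0,-0.0222,0,0,0,0,0,0,-0.0222,0]'

```text
t: 12.75
eef_pos: [521.9, -70.2, 125.8]
tcp_rot: [-0.0, 0.985, 0.172, -0.0]
contact_force: [-0.5, 0.1, -0.4]
finger_gap: -0.2
grasp_force: 0.0
```

```bash
python3 whl.py pics/t5.png; python3 st.py -73.3 21 52 61
```

```text
dark 6 [ 45.5 -81.7] ang -60.9
book [[71.6, 327.7], [70.8, 211.9], [-82.1, 212.2], [-81.3, 326.8]]
t 12.80 loc [-29.03 -50.71] z 125.9 head 20.25 q [-0.2   0.36  1.7   0.    1.08  1.01] F tool [ 0.47 -0.47 -0.81] tilt [-0.0009  0.0002] gap 0.1
   r 58.4 ang -119.79 implied spoke(16 off) -135.68
units [0.2543 0.0438 0.2593] turn -0.0021
```

View pics/t5c.png

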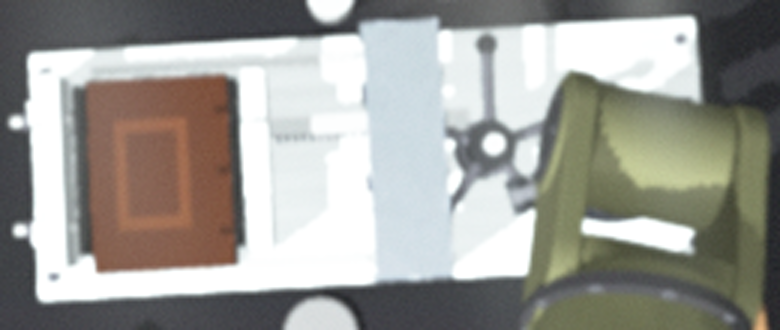

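Book's leading edge is now at crop x≈88, essentially at the bar. Re-engaging on the next spoke (about -73°).

Request:
servo_tool --moves '[0.085,0.015,0,0,0,-0.002,0,0.085,0.015,0,0,0,0,0,0.085,0.014,0,0,0,0,0,0,0,0,0,0,0,0,0,0,0.09,0,0,0,0,0,0,0.09,0,0,0,0,0,0,0.08,0,0,0,0,0,0,0,0,0,0,0,-0.012,0,0,0,0,0,0,0,0,0,0,0,0,0]'

```text
t: 13.8
eef_pos: [582.9, -59.9, 62.1]
tcp_rot: [0.0, 0.985, 0.173, 0.001]
contact_force: [0.2, -0.9, 0.4]
finger_gap: 0.2
grasp_force: 0.0
```

```bash
python3 st.py -73.5 16 52 61
```

```text
t 13.80 loc [ 32.51 -45.  ] z 62.1 head 19.96 q [-0.16  0.57  1.57  0.    1.01  1.06] F tool [-0.15  0.91 -0.41] tilt [ 0.0014 -0.0002] gap 0.2
   r 55.5 ang -54.15 implied spoke(16 off) -70.90
units [-0.0096 -0.0014  0.0044] turn -0.0024
```

Request:
servo_tool --moves '[-0.007,0,0,0,0,0,0,-0.006,0,0,0,0,0,0]'

```text
t: 14.0
eef_pos: [580.7, -60.8, 62.2]
tcp_rot: [0.001, 0.985, 0.173, 0.002]
contact_force: [6.6, -0.2, 1.1]
finger_gap: -0.3
grasp_force: 3.0
```

Request:
servo_tool --moves '[-0.0053,0.0016,0,0,0,0.004,0]'

```text
t: 14.1
eef_pos: [579.7, -61.5, 62.1]
tcp_rot: [0.001, 0.987, 0.161, 0.002]
contact_force: [6.2, 0.6, 0.4]
finger_gap: -0.1
grasp_force: 2.9
```

```bash
python3 st.py
```

```text
t 14.10 loc [ 29.18 -46.43] z 62.1 head 18.53 q [-0.17  0.56  1.58  0.    1.    1.08] F tool [ 6.05  1.35 -0.42] tilt [ 0.0038 -0.0004] gap -0.1
   r 54.8 ang -57.85 implied spoke(16 off) -74.81
```

Request:
servo_tool --moves '[-0.0053,0.0016,0,0,0,0.004,0]'

```text
t: 14.2
eef_pos: [578.5, -62.3, 62.2]
tcp_rot: [0.0, 0.989, 0.148, 0.002]
contact_force: [6.0, 0.7, 1.3]
finger_gap: -0.3
grasp_force: 2.9
```

```bash
python3 st.py
```

```text
t 14.20 loc [ 27.99 -47.14] z 62.2 head 17.04 q [-0.17  0.56  1.58  0.    1.    1.1 ] F tool [ 5.94  1.12 -1.28] tilt [ 0.0037 -0.0004] gap -0.3
   r 54.8 ang -59.30 implied spoke(16 off) -76.27
```

Request:
servo_tool --moves '[-0.0053,0.0016,0,0,0,0.004,0]'

```text
t: 14.3
eef_pos: [577.4, -63.1, 62.2]
tcp_rot: [0.0, 0.991, 0.136, 0.002]
contact_force: [5.0, -0.3, 1.8]
finger_gap: 0.0
grasp_force: 2.9
```

Request:
servo_tool --moves '[-0.0053,0.0016,0,0,0,0.004,0]'

```text
t: 14.4
eef_pos: [576.2, -63.8, 62.1]
tcp_rot: [0.0, 0.992, 0.123, 0.002]
contact_force: [5.2, 2.1, 0.9]
finger_gap: 0.1
grasp_force: 2.9
```

```bash
python3 st.py
```

```text
t 14.40 loc [ 25.56 -48.43] z 62.1 head 14.16 q [-0.17  0.55  1.59  0.    1.    1.15] F tool [ 5.59 -0.72 -0.88] tilt [ 0.0037 -0.0003] gap 0.1
   r 54.8 ang -62.17 implied spoke(16 off) -79.16
```

Request:
servo_tool --moves '[-0.0053,0.0016,0,0,0,0.004,0]'

```text
t: 14.5
eef_pos: [575.0, -64.5, 62.1]
tcp_rot: [0.0, 0.994, 0.111, 0.002]
contact_force: [6.9, 1.7, 1.0]
finger_gap: -0.1
grasp_force: 3.3
```

Request:
servo_tool --moves '[-0.0053,0.0016,0,0,0,0.004,0]'

```text
t: 14.6
eef_pos: [573.9, -65.1, 62.2]
tcp_rot: [0.0, 0.995, 0.098, 0.002]
contact_force: [6.3, 1.6, 0.4]
finger_gap: -0.2
grasp_force: 3.7
```

Request:
servo_tool --moves '[-0.0053,0.0016,0,0,0,0.004,0]'

```text
t: 14.7
eef_pos: [572.8, -65.8, 62.2]
tcp_rot: [0.0, 0.996, 0.086, 0.002]
contact_force: [8.0, 2.6, 0.4]
finger_gap: -0.1
grasp_force: 4.1
```

```bash
python3 st.py; python3 whl.py pics/t6.png
```

```text
t 14.70 loc [ 22.03 -50.12] z 62.2 head 9.84 q [-0.18  0.55  1.6   0.    0.99  1.22] F tool [ 8.29 -1.19 -0.4 ] tilt [ 0.0043 -0.0002] gap -0.1
   r 54.7 ang -66.27 implied spoke(16 off) -83.27
book [[71.6, 327.4], [70.7, 213.9], [-81.8, 214.3], [-80.9, 326.7]]
```

Request:
servo_tool --moves '[-0.0053,0.0016,0,0,0,0.004,0]'

```text
t: 14.85
eef_pos: [571.7, -66.3, 62.2]
tcp_rot: [0.0, 0.997, 0.074, 0.002]
contact_force: [8.9, 2.5, 0.0]
finger_gap: -0.1
grasp_force: 4.5
```

Request:
servo_tool --moves '[-0.0016,0.0005,0,0,0,0.0012,0]'

```text
t: 14.95
eef_pos: [571.3, -66.5, 62.2]
tcp_rot: [0.0, 0.998, 0.07, 0.002]
contact_force: [8.3, 2.1, 0.0]
finger_gap: -0.1
grasp_force: 4.6
```

```bash
python3 st.py
```

```text
t 14.95 loc [ 20.5  -50.74] z 62.2 head 7.97 q [-0.18  0.54  1.6   0.    0.99  1.25] F tool [ 8.56 -0.95  0.02] tilt [ 0.0046 -0.0001] gap -0.1
   r 54.7 ang -68.00 implied spoke(16 off) -85.01
```

Request:
servo_tool --moves '[0.01,0,0,0,0,0,0,0.01,0,0,0,0,0,0,0.02,0,0,0,0,0,0]'

```text
t: 15.25
eef_pos: [579.9, -65.3, 61.0]
tcp_rot: [0.0, 0.998, 0.07, -0.0]
contact_force: [-0.5, -0.8, -0.0]
finger_gap: -0.2
grasp_force: 0.0
```

Request:
servo_tool --moves '[0,0,-0.13,0,0,0,0,0,0,-0.15,0,0,0.01,0,0,0,0,0,0,0,0]'

```text
t: 15.55
eef_pos: [582.0, -65.5, 135.7]
tcp_rot: [0.001, 0.999, 0.038, 0.004]
contact_force: [0.8, 0.0, -0.0]
finger_gap: -0.3
grasp_force: 0.0
```

```bash
cat > go.py <<'E'
import sys
from h import *
s,M,l,hd=state();x,y,z=map(float,sys.argv[1:4])
print("units",to(np.array([x,y]),z,M,s).round(4),"turn",round((hd-YAW)/360,4))
E
python3 go.py -66 -151 131; python3 whl.py pics/t7.png
```

```text
t 15.55 loc [ 31.18 -50.57] z 135.7 head 4.32 q [-0.17  0.47  1.52 -0.    1.14  1.32] F tool [0.81 0.02 0.03] tilt [ 0.0073 -0.0014] gap -0.3
   r 59.4 ang -58.35 implied spoke(16 off) -73.97
units [-0.3889  0.4016  0.017 ] turn 0.0
dark 6 [ 80.1 -49. ] ang -31.4
dark 72 [ 12.4 -88.4] ang -82.0
book [[71.4, 327.7], [70.8, 214.0], [-81.8, 214.1], [-81.2, 326.6]]
```

Request:
servo_tool --moves '[-0.13,0.134,0,0,0,0,0,-0.13,0.134,0,0,0,0,0,-0.129,0.134,0,0,0,0,0,0,0,0,0,0,0,0]'

```text
t: 16.0
eef_pos: [487.8, -175.8, 129.8]
tcp_rot: [-0.0, 0.999, 0.037, -0.001]
contact_force: [-0.4, 0.5, 1.4]
finger_gap: -0.1
grasp_force: 0.0
```

```bash
python3 go.py -66 -151 76; python3 whl.py pics/t8.png
```

```text
t 16.00 loc [ -71.07 -153.48] z 129.8 head 4.23 q [-0.42  0.34  1.72 -0.    1.08  1.08] F tool [-0.34 -0.48 -1.41] tilt [-0.0023  0.0003] gap -0.1
   r 169.1 ang -114.85 implied spoke(16 off) -120.27
units [ 0.0207 -0.0098  0.2153] turn -0.0002
dark 9 [  3.  -83.5] ang -87.9
book [[71.7, 327.5], [71.0, 214.0], [-82.1, 214.3], [-81.3, 326.7]]
```

View pics/t8c.png

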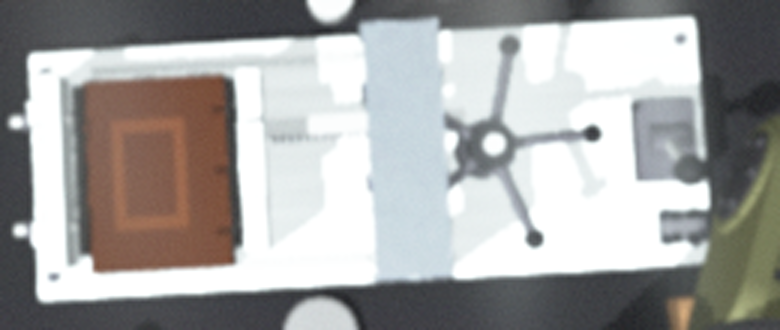

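Clear view: balls at crop (510,46), (592,133), (534,239), with the book square between pad (≈237) and bar (≈83). Checking the wheel angle against the pushed angle of -85.

```bash
python3 - <<'E'
from h import *
from cell import cams
T=cams.calibration("top")
def balls(f,L):
    g=255-cv2.imread(f).max(2).astype(float);out=[]
    for p in L:
        c=(np.array(p)+.5)/3-.5+[215,190]
        for _ in range(5):
            V,U=np.mgrid[int(c[1]+.5)-4:int(c[1]+.5)+5,int(c[0]+.5)-4:int(c[0]+.5)+5]
            w=np.clip(g[V,U]-150,0,None)*(np.hypot(U-c[0],V-c[1])<3.6);c=np.array([(w*U).sum(),(w*V).sum()])/w.sum()
        q=(plane(T,c,75)[0,:2]-CO)@CR;out.append(q)
    return out
for f,L in(("pics/t0.png",[(536,55),(592,161),(508,246)]),("pics/t8.png",[(510,46),(592,133),(534,239)])):
    for q in balls(f,L):print(f,q.round(1),np.degrees(np.arctan2(q[1],q[0])).round(2),np.hypot(*q).round(1))
E
```

```text
<stdin>:10: RuntimeWarning: invalid value encountered in divide
Traceback (most recent call last):
ValueError: cannot convert float NaN to integer
```

Request:
servo_tool --moves '[0.02,-0.01,0.07,0,0,0,0,0,0,0.07,0,0,0,0,0,0,0.075,0,0,0,0,0,0,0,0,0,0,0]'

```text
t: 16.45
eef_pos: [494.6, -168.7, 74.3]
tcp_rot: [-0.001, 0.999, 0.039, -0.002]
contact_force: [-1.0, -0.4, 0.5]
finger_gap: 0.0
grasp_force: 0.0
```

```bash
python3 go.py -52 -151 76
```

```text
t 16.45 loc [ -63.67 -146.86] z 74.3 head 4.50 q [-0.4   0.43  1.74  0.    0.97  1.09] F tool [-1.02  0.32 -0.5 ] tilt [-0.0045  0.002 ] gap 0.0
   r 160.1 ang -113.44 implied spoke(16 off) -119.18
units [ 0.0466  0.0167 -0.007 ] turn 0.0005
```

```bash
python3 - <<'E'
from h import *
from cell import cams
T=cams.calibration("top")
def balls(f,L):
    g=255-cv2.imread(f).max(2).astype(float);out=[]
    for p in L:
        c=(np.array(p)+.5)/3-.5+[215,190]
        for _ in range(5):
            V,U=np.mgrid[int(c[1]+.5)-4:int(c[1]+.5)+5,int(c[0]+.5)-4:int(c[0]+.5)+5]
            w=np.clip(g[V,U]-60,0,None)**2*(np.hypot(U-c[0],V-c[1])<3.2);c=np.array([(w*U).sum(),(w*V).sum()])/w.sum()
        out.append((plane(T,c,75)[0,:2]-CO)@CR)
    return out
for f,L in(("pics/t0.png",[(536,55),(592,161),(508,246)]),("pics/t2.png",[(487,43)]),("pics/t8.png",[(510,46),(592,133),(534,239)])):
    for q in balls(f,L):print(f,q.round(1),np.degrees(np.arctan2(q[1],q[0])).round(2),np.hypot(*q).round(1))
E
```

```text
pics/t0.png [ 70.9 -40.5] -29.73 81.7
pics/t0.png [-16.8 -79.2] -101.95 81.0
pics/t0.png [-80.8  -7.7] -174.59 81.2
pics/t2.png [82.3 -1.6] -1.14 82.4
pics/t8.png [ 80.2 -20. ] -13.98 82.6
pics/t8.png [  5.4 -80.9] -86.17 81.1
pics/t8.png [-75.5 -29.5] -158.64 81.0
```

Wheel at about -86°, so it didn't slip back. Throwing the lever.

Request:
servo_tool --moves '[0.03,0.008,-0.002,0,0,0,0,0.03,0.008,-0.002,0,0,0,0,0.03,0,0,0,0,0,0,0.03,0,0,0,0,0,0,0.03,0,0,0,0,0,0,0.03,0,0,0,0,0,0,0.03,0,0,0,0,0,0,0.03,0,0,0,0,0,0]'

```text
t: 17.25
eef_pos: [556.1, -169.3, 77.9]
tcp_rot: [-0.0, 0.999, 0.039, -0.0]
contact_force: [-1.3, 0.1, 0.0]
finger_gap: -0.1
grasp_force: 0.5
```

Request:
servo_tool --moves '[0.015,0,0,0,0,0,0,0.015,0,0,0,0,0,0]'

```text
t: 17.45
eef_pos: [563.2, -168.7, 77.8]
tcp_rot: [-0.0, 0.999, 0.039, -0.0]
contact_force: [-1.6, -0.5, -0.8]
finger_gap: 0.4
grasp_force: 0.5
```

```bash
python3 go.py 10 -151 76
```

```text
t 17.45 loc [   4.65 -152.07] z 77.8 head 4.43 q [-0.35  0.55  1.55 -0.    1.04  1.14] F tool [-1.66  0.4   0.84] tilt [-0.0005  0.0002] gap 0.4
   r 152.1 ang -88.25 implied spoke(16 off) -94.29
units [ 0.0214 -0.0042  0.007 ] turn 0.0003
```

Request:
servo_tool --moves '[0.01,0,0,0,0,0,0,0.01,0,0,0,0,0,0]'

```text
t: 17.65
eef_pos: [568.1, -168.4, 78.0]
tcp_rot: [0.0, 0.999, 0.039, -0.0]
contact_force: [-1.7, 0.1, -0.2]
finger_gap: -0.0
grasp_force: 0.5
```

Request:
servo_tool --moves '[0.008,0,0,0,0,0,0,0.008,0,0,0,0,0,0]'

```text
t: 17.85
eef_pos: [570.1, -168.3, 77.7]
tcp_rot: [-0.0, 0.999, 0.039, -0.003]
contact_force: [-28.2, -2.0, 12.8]
finger_gap: -0.2
grasp_force: 13.9
```

```bash
python3 go.py 10 -151 76
```

```text
t 17.85 loc [  11.64 -152.12] z 77.7 head 4.42 q [-0.35  0.56  1.53 -0.    1.06  1.15] F tool [-28.34  -0.16 -12.63] tilt [-0.0054  0.0005] gap -0.2
   r 152.6 ang -85.62 implied spoke(16 off) -91.64
units [-0.0065 -0.0045  0.007 ] turn 0.0003
```

Firmly at its stop (force jumped to 28 N). Backing off, lifting clear and checking.

Request:
servo_tool --moves '[-0.02,0,0,0,0,0,0,-0.06,0,0,0,0,0,0,-0.1,0,0,0,0,0,0,0,0,-0.13,0,0,0,0,0,0,-0.13,0,0,0,0,-0.13,0,-0.1,0,0,0,0,-0.15,0,0,0,0,0,0,-0.15,0,0,0,0,0,0,0,0,0,0,0,0,0]'

```text
t: 18.75
eef_pos: [417.2, -179.9, 168.4]
tcp_rot: [0.0, 0.999, 0.038, 0.0]
contact_force: [0.2, 0.5, 0.3]
finger_gap: -0.0
grasp_force: 0.0
```

```bash
python3 go.py 10 -151 76|head -1; python3 whl.py pics/t9.png; python3 - <<'E'
import cv2
from cell import cams
a=cams.capture("scene");cv2.imwrite("pics/s9.png",cv2.resize(a[190:345,140:460],None,fx=2.4,fy=2.4,interpolation=cv2.INTER_CUBIC))
E
```

```text
t 18.75 loc [-141.72 -152.22] z 168.4 head 4.34 q [-0.49  0.15  1.86 -0.    1.13  1.01] F tool [ 0.22 -0.47 -0.25] tilt [ 0.0001 -0.0001] gap -0.0
dark 9 [  3.  -83.5] ang -87.9
book [[71.6, 327.5], [70.8, 214.0], [-82.1, 214.3], [-81.3, 326.7]]
```

View pics/s9.png

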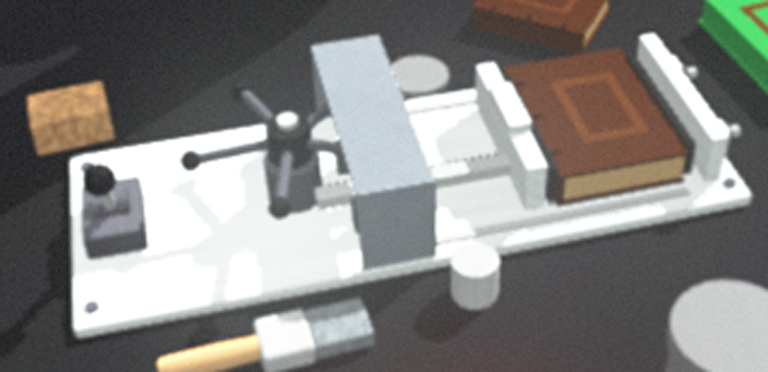

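The lever ball now leans to the near (+x) side at (98,180). The volume is held square between pad and bar, the wheel angle hasn't changed, and the small things lie where they were.

```bash
python3 -c "
from cell import workorder
print(workorder.close_job())"
```

```text
the job is handed in; nothing more can be done
None
```

The volume is clamped square against the end stop at an estimated 14 N (about 1.4 kg), judged from the push force on the wheel. The lock lever is fully over, nothing round the cradle was moved, and the job was handed in at about 19 s.

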